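# Ready the brew scale for a timed infusion

### The arm

A 6-joint arm with a two-finger parallel gripper is mounted at the origin on the work surface. World frame = base frame: x ahead of the robot, y to its left, z up, the work surface at z = 0. Lengths are in m, angles in degrees, forces in N, time in s.
With the tool pointing down it reaches from about 0.35 to 0.875 m from the base axis. Payload 4.2 kg.
Tool frame: the origin (TCP) lies on the centre line of the jaws, within the pads' length; the fingertips stand 25 mm ahead of it and the grasp point (between the pads) lies 6 mm ahead of it; z points along the fingers, y is the line along which they close (so a half turn about z gives the same grasp; the last joint's range is limited). The gripper opens to 87 mm and grips with 3 to 60 N. Pads are 19 mm wide; open, the fingers measure 117 mm over their backs; the gripper's body (75 mm by 190 mm) begins 51 mm behind the grasp point.
Start: joints at [-51.646, 22.042, 0.453, 0, -68.411, -14.817], TCP at [0.25, -0.573, 0.248] pointing down, gripper open.
Joint ranges: [-179.83, 179.83], [-69.29, 118.12], [-61.27, 80.66], [-181.25, 117.63], [-171.15, -9.14], [-177.46, 177.46]. Speed limits (degrees/s): [159.86, 159.86, 180, 180, 180, 180].

### API

Orientations are given as a 3x3 rotation matrix whose columns are the frame's x, y, z axes.
In Python, from station import r gives the robot as it stands.
- The arm moves only by the tool move_arm, never from a script. Its argument "series" is a list of rows, each an object with "grip": the opening, from 0 (shut) to 1 (fully open); "xyz": the shift along the tool's x, y, z in mm, a list of three; "angular": the turn, a rotation vector about the tool's x, y, z in rad, a list of three. A call has 1 to 10 rows; each row is the pose to reach, as a shift and turn from the pose commanded when the call began, along the tool's axes at that moment; what a row does not reach only later rows make up. A row lasts 1/10 s, in which the tool goes at most 50 mm and 8.59 degrees, less where a joint would pass 70% of its speed; a pose out of reach is approached as far as the arm can. A call with a gripper value outside its range is refused whole. The fingers move at their own pace and stop on an object; the grip force is fixed at half the most. Time passes only in rows, so rows that repeat a pose let the fingers close. It gives the time, the measured TCP pose, the force, the opening and the grip force at its end, in the units of the state.
- r.sense(): the state, without advancing time (a new reading comes with each control period).
- r.capture(name): name is "scene" or "top" or "wrist"; returns a dict with "img" (400x640x3 uint8, red, green, blue), "camera_matrix" (3x3 intrinsics, pixels), "rvec" (rotation vector, rad) and "tvec" (3), from world to camera coordinates, as OpenCV has them; the wrist camera has in their place "hand_eye" (4x4, takes a point from camera to tool coordinates, whose origin is the TCP and whose axes are the flange's). Camera axes: x right, y down, z forward; pixel columns grow to the right and rows downward; lengths in m; the calibration is good to about 2 mm. A picture is of the moment at which its call begins: read the wrist's pose just before it. There is no depth.
- r.finish_job(): hands the job in; it is judged then, once.
The state is a dict: "time_s": time; "joints": joint angles; "joint_velocities": joint speeds; "effort": joint torques, N m; "tcp_pos": TCP position; "ee_rot": TCP orientation; "wrist_force": force on the tool from outside, world axes, zero at the start; "moment": the same for the moment, N m; "gripper_width": opening from 0.0 (shut) to 1.0 (fully open); "gripper_force": force on a finger pad.
Only numpy, scipy, OpenCV 4.12 (cv2) and the standard library are available. Lean on these libraries where they do the work, as an engineer would, in place of code of your own. Each camera call takes 0.05 s, during which the arm holds its last target. There are 200 camera calls.

### The job

The brew scale is awake with the empty glass bowl standing on it; ready it for a timed tea infusion by lightly tapping, with the fingertips, first the grey units key, then the blue tare key so that the bowl counts as nothing, then the green timer key. Give each key a short, definite press on its own and let it spring back before the next, and never press the red power key, which would switch the scale off. Press gently, do not touch the bowl, do not shift or lift the scale or anything else on the counter, and finish with the hand clear.

Things in the scene. Friction and masses are not known exactly. Their poses are not given: they have to be found in the camera images.
- scale: loose white brew scale, 0.75 kg, 250 mm deep (own x) by 190 mm wide (own y), face 22 mm above the counter; origin at the centre of its underside, z up, +x from key strip to back. Its four keys stand in a row along y at x = -102 mm, 46 mm apart, on a dark strip with a lit display behind: from +y to -y red, blue, green, grey. Made for 2 kg: over 20 N is too much.
- scale_platform (a point): centre of the top of the scale's square steel platform (170 x 180 mm, 29 mm above the counter, carrying the bowl); its near edge lies 54 mm behind the row of keys.
- key_units_top (a point): grey silicone key, 21 mm deep (scale x) by 24 mm wide (scale y), the point at the centre of its flat top, 28 mm above the counter and 6 mm proud of the scale's face; point axes are the scale's. The units key: two opposed arrows; at the -y end of the row.
- key_tare_top (a point): blue silicone key, 21 mm deep (scale x) by 24 mm wide (scale y), the point at the centre of its flat top, 28 mm above the counter and 6 mm proud of the scale's face; point axes are the scale's. The tare (zero) key: a small ring between two arrows; second from the +y end, between power and timer.
- key_timer_top (a point): green silicone key, 21 mm deep (scale x) by 24 mm wide (scale y), the point at the centre of its flat top, 28 mm above the counter and 6 mm proud of the scale's face; point axes are the scale's. The timer key: a clock face; third from the +y end, between tare and units.
- key_power_top (a point): red silicone key, 21 mm deep (scale x) by 24 mm wide (scale y), the point at the centre of its flat top, 28 mm above the counter and 6 mm proud of the scale's face; point axes are the scale's. The power key, which would switch the scale off: a broken ring with a bar; at the +y end of the row.
- key_units (a joint): how far the units key is pressed down, m: 0 up, 0.005 bottomed. Begins to move at about 1 N, takes about 3 N at 0.0015, where it registers, and 7 N at the bottom; springs back.
- key_tare (a joint): how far the tare key is pressed down, m: 0 up, 0.005 bottomed. Begins to move at about 1 N, takes about 3 N at 0.0015, where it registers, and 7 N at the bottom; springs back.
- key_timer (a joint): how far the timer key is pressed down, m: 0 up, 0.005 bottomed. Begins to move at about 1 N, takes about 3 N at 0.0015, where it registers, and 7 N at the bottom; springs back.
- key_power (a joint): how far the power key is pressed down, m: 0 up, 0.005 bottomed. Begins to move at about 1 N, takes about 3 N at 0.0015, where it registers, and 7 N at the bottom; springs back.
- bowl: loose small clear-glass bowl, 110 mm across the rim, 46 mm high, 0.18 kg, standing empty on the scale's steel platform (its rim is 75 mm above the counter); origin at the centre of its underside.
- tin: closed green tea tin with a pale band, 75 mm across, 90 mm high, standing on the counter beside the scale; origin at the centre of its underside.
- cup: blue mug, 76 mm across plus a handle, 70 mm high, standing on the counter beside the scale; origin at the centre of its underside.
- spoon: steel spoon, 150 mm long, lying on the counter behind the scale; origin under its middle.
- canister: white plastic canister, 105 mm across, 160 mm high with the bar-shaped turning knob on its lid, standing on the counter to the left (+y); origin at the centre of its underside.
- rack: slotted bamboo rack, 200 x 130 mm, dowels up to 96 mm high, standing on the counter to the right (-y); origin at the centre of its underside.
- saucer1: shallow white saucer, 140 mm across, on edge in the rack, its top about 170 mm above the counter; origin at its centre.
- saucer2: a second saucer, the same, in another slot of the rack; origin at its centre.
Mind the look-alikes: they are no part of the job. There is more than one size of the bowl; the job needs the smaller.

How it is judged (in metres and radians):
On the way, in this order (a step that is already met when the one before it is completed fails the run):
1. the grey units key is pressed at least 1.5 mm by the fingers, no other key being pressed (value of joint key_units above 0.0015 m and contact force between the fingers and scale above 0.3 N and value of joint each of key_power, key_tare, key_timer below 0.001 m), for 0.06 s.
2. then the blue tare key is pressed at least 1.5 mm by the fingers, the others having sprung back (value of joint key_tare above 0.0015 m and contact force between the fingers and scale above 0.3 N and value of joint each of key_power, key_timer, key_units below 0.001 m), for 0.06 s.
3. then the green timer key is pressed at least 1.5 mm by the fingers, the others having sprung back (value of joint key_timer above 0.0015 m and contact force between the fingers and scale above 0.3 N and value of joint each of key_power, key_tare, key_units below 0.001 m), for 0.06 s.
At the end, for the whole second after the job is handed in: All four keys have sprung back up (under 0.8 mm down), the scale and the bowl on it stand level and still within 15 mm of where they were, and everything else is within 20 mm of where it was (value of joint each of key_power, key_tare, key_timer, key_units below 0.0008 m and distance of each of scale, bowl from where it was at the start of the episode below 0.015 m and angle between scale's own z axis and vertical below 0.05 rad and linear speed of each of scale, bowl below 0.01 m/s and angle between bowl's own z axis and vertical below 0.08 rad and distance of each of tin, cup, spoon, canister, rack, saucer1, saucer2 from where it was at the start of the episode below 0.02 m); the robot touches nothing.
It fails at once if the red power key is pressed (1.5 mm or more) (value of joint key_power above 0.0015 m).
It fails at once if the robot bears on the scale with more than 20 N (contact force between any of the arm, the fingers and scale above 20 N).
It fails at once if the robot touches the bowl (contact force between any of the arm, the fingers and bowl above 0.5 N).
It fails at once if the scale or the bowl is shifted or lifted by more than 15 mm, or tipped (distance of any of scale, bowl from where it was at the start of the episode above 0.015 m or angle between scale's own z axis and vertical above 0.1 rad or angle between bowl's own z axis and vertical above 0.15 rad).
It fails at once if something else on the counter is shifted or lifted by more than 20 mm (distance of any of tin, cup, spoon, canister, rack, saucer1, saucer2 from where it was at the start of the episode above 0.02 m).
It also fails if it takes over 45 s, if anything falls off the work surface, if the arm or the gripper's body presses on something with over 40 N, if the wrist force passes 120 N, or if a joint passes its speed limit or range.

## Working session

There is one attempt and no reset: what is moved stays moved. The work goes in short steps, Python scripts to look and compute and a tool call to move; the robot and the scene stay as the last step left them, time stands still between calls to the robot, and variables do not carry over. Pictures are saved under pics/ and viewed, at most 10 in all, crops included, and the job is handed in when it is done.

Besides the shell and the picture viewer there is one more tool, called after ">>>" by a JSON object that holds its "name" and its "arguments", one argument or row to a line. move_arm: Moves the arm, as the interface text tells. Its arguments: {"type":"object","properties":{"series":{"type":"array"}},"required":["series"]}

```bash
mkdir -p pics; cat > h.py <<'E'
import cv2, numpy as np
from station import r
def cap(n,f=None):
    s=r.sense(); c=r.capture(n)
    if f: cv2.imwrite('pics/'+f,c['img'][:,:,::-1])
    K=np.array(c['camera_matrix'])
    if 'rvec' in c:
        R=cv2.Rodrigues(np.array(c['rvec'],float))[0]; o=-R.T@np.array(c['tvec'],float).ravel(); M=R.T
    else:
        H=np.array(c['hand_eye']); T=np.array(s['ee_rot']); M=T@H[:3,:3]; o=T@H[:3,3]+np.array(s['tcp_pos'])
    return c['img'],K,M,o
def ray(K,M,o,uv,z):
    d=M@np.linalg.solve(K,[uv[0],uv[1],1.]); return o+d*(z-o[2])/d[2]
E
python3 - <<'E'
from h import *
s=r.sense();print(s)
a=cap('top','top.png');b=cap('scene','scene.png')
E
```

```text
{'time_s': 0.0, 'joints': array([-5.16468702e+01,  2.20915701e+01,  3.79434280e-01, -3.21643392e-02,
       -6.84097975e+01, -1.48165373e+01]), 'joint_velocities': array([ 0.01135635,  0.11986303,  0.10293232, -0.00344515,  0.03533805,
       -0.03274664]), 'effort': array([ 2.94699230e-04, -3.90667641e+01,  1.87401670e+01,  4.21954751e+00,
        1.09990223e-02, -2.01353300e-04]), 'tcp_pos': array([ 0.24939652, -0.57248416,  0.24644043]), 'ee_rot': array([[-9.16887895e-01, -3.99143780e-01, -9.11145147e-04],
       [-3.99144818e-01,  9.16885731e-01,  1.99274071e-03],
       [ 4.00259261e-05,  2.19079870e-03, -9.99997599e-01]]), 'wrist_force': array([ 0.37532761, -0.18751612,  0.17079731]), 'moment': array([ 0.00921391, -0.02316184, -0.00999395]), 'gripper_force': 0.0, 'gripper_width': 0.9970640372921582}
```

View pics/top.png

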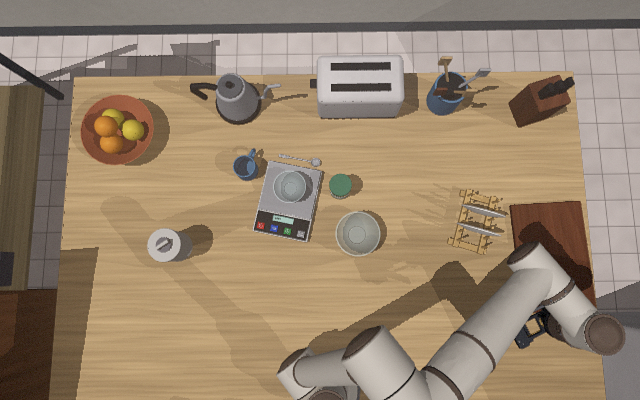

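View pics/scene.png

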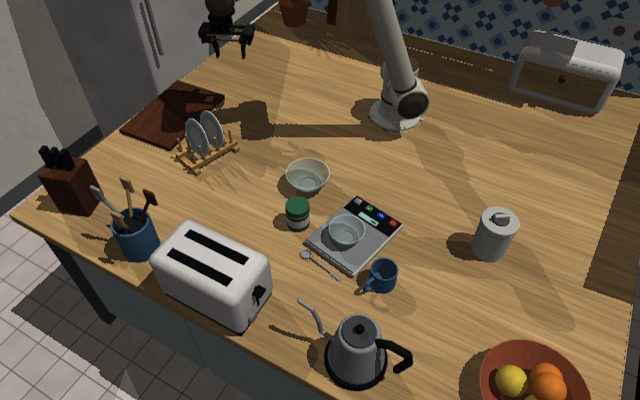

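The top view shows the scale's keys at about red (261,226), blue (274,229), green (287,231) and grey (300,234). The large bowl is at (358,233), just to the right of the keys, and the tin is at (341,186).

```bash
python3 - <<'E'
from h import *
im,K,M,o=cap('top')
hsv=cv2.cvtColor(im,cv2.COLOR_RGB2HSV)
x0,y0=250,215
h=hsv[y0:248,x0:312]
P={}
for n,(a,b) in dict(red=(0,8),blue=(105,130),green=(45,80)).items():
    m=((h[...,0]>=a)&(h[...,0]<=b)&(h[...,1]>110)&(h[...,2]>60)).astype(np.uint8)
    k,l,st,ce=cv2.connectedComponentsWithStats(m)
    i=1+np.argmax(st[1:,4]); uv=ce[i]+[x0,y0]; P[n]=ray(K,M,o,uv,.028); print(n,uv,st[i,4],P[n].round(4))
d=(P['green']-P['red'])/2; print(np.linalg.norm(d),'grey',P['green']+d,'yaw of -y dir',np.degrees(np.arctan2(d[1],d[0])))
for n,uv in dict(big=(358,233),bigL=(336,233),bowl=(291,186)).items(): print(n,ray(K,M,o,uv,.07).round(3))
E
```

```text
red [260.2        225.02222222] 45 [0.5342 0.2134 0.028 ]
blue [273.51428571 228.        ] 35 [0.5237 0.1687 0.028 ]
green [289.22222222 231.66666667] 9 [0.5108 0.1161 0.028 ]
0.05003547902737003 grey [0.49911156 0.06745583 0.028     ] yaw of -y dir -103.52787459286893
big [ 0.501 -0.111  0.07 ]
bigL [ 0.501 -0.039  0.07 ]
bowl [0.658 0.107 0.07 ]
```

>>> {"name": "move_arm", "arguments": {
  "series": [
    {"grip":0,"xyz":[-25,26,-40],"angular":[0,0,0.04]},
    {"grip":0,"xyz":[-58,60,-50],"angular":[0,0,0.08]},
    {"grip":0,"xyz":[-92,95,-50],"angular":[0,0,0.13]},
    {"grip":0,"xyz":[-126,130,-50],"angular":[0,0,0.17]},
    {"grip":0,"xyz":[-160,165,-50],"angular":[0,0,0.22]},
    {"grip":0,"xyz":[-194,200,-50],"angular":[0,0,0.26]},
    {"grip":0,"xyz":[-228,235,-50],"angular":[0,0,0.31]},
    {"grip":0,"xyz":[-262,270,-50],"angular":[0,0,0.35]},
    {"grip":0,"xyz":[-296,305,-50],"angular":[0,0,0.39]},
    {"grip":0,"xyz":[-330,340,-50],"angular":[0,0,0.43]}
  ]
}}

```text
time_s: 1.15
tcp_pos: [0.4164, -0.1275, 0.2977]
ee_rot: [[-1.0, 0.021, 0.001], [0.021, 1.0, 0.0], [-0.001, 0.0, -1.0]]
wrist_force: [1.0, -0.4, -0.9]
gripper_width: 0.176
gripper_force: 0.0
```

>>> {"name": "move_arm", "arguments": {
  "series": [
    {"grip":0,"xyz":[-12,36,0],"angular":[0,0,0.04]},
    {"grip":0,"xyz":[-24,72,0],"angular":[0,0,0.08]},
    {"grip":0,"xyz":[-36,108,0],"angular":[0,0,0.12]},
    {"grip":0,"xyz":[-48,144,0],"angular":[0,0,0.16]},
    {"grip":0,"xyz":[-60,180,0],"angular":[0,0,0.19]},
    {"grip":0,"xyz":[-70,205,0],"angular":[0,0,0.215]},
    {"grip":0,"xyz":[-71,213,0],"angular":[0,0,0.215]},
    {"grip":0,"xyz":[-71,215,0],"angular":[0,0,0.215]},
    {"grip":0,"xyz":[-71,215,0],"angular":[0,0,0.215]}
  ]
}}

```text
time_s: 2.05
tcp_pos: [0.491, 0.0836, 0.2974]
ee_rot: [[-0.973, 0.232, -0.001], [0.232, 0.973, -0.0], [0.001, -0.001, -1.0]]
wrist_force: [-0.2, 0.2, -0.1]
gripper_width: 0.007
gripper_force: 0.0
```

```bash
python3 - <<'E'
from h import *
cap('wrist','w1.png'); s=r.sense(); print(s['tcp_pos'],s['ee_rot'].round(3),s['wrist_force'],r.capture('wrist')['hand_eye'])
E
```

```text
[0.49100042 0.08329852 0.29755645] [[-0.973  0.233 -0.   ]
 [ 0.233  0.973 -0.   ]
 [ 0.    -0.    -1.   ]] [-0.03269916 -0.48704039  0.75820617] [[-5.16031706e-06 -9.52169043e-01 -3.05571781e-01  8.41561263e-02]
 [ 9.99999986e-01  4.60991101e-05 -1.60533353e-04 -8.58402166e-06]
 [ 1.66941476e-04 -3.05571777e-01  9.52169030e-01 -1.36991141e-01]
 [ 0.00000000e+00  0.00000000e+00  0.00000000e+00  1.00000000e+00]]
```

View pics/w1.png

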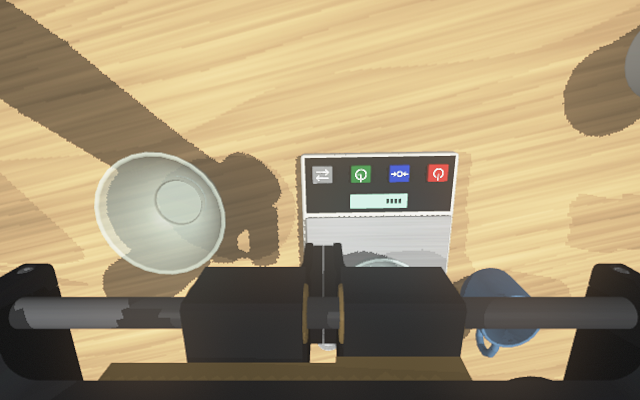

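The wrist view shows all four keys clearly: grey (322,174), green (361,174), blue (400,174), red (438,173). The large bowl is off to the left.

```bash
cat > m.py <<'E'
from h import *
def keys(x0=300,y0=155,x1=460,y1=192):
    im,K,M,o=cap('wrist'); h=cv2.cvtColor(im,cv2.COLOR_RGB2HSV)[y0:y1,x0:x1]; H,S,V=[h[...,i].astype(int) for i in range(3)]
    ms=dict(red=((H<10)|(H>170))&(S>110)&(V>110),blue=(H>105)&(H<130)&(S>110)&(V>90),green=(H>45)&(H<80)&(S>90)&(V>70))
    g=(S<60)&(V>100)&(V<225); g[:, 45:]=0; g[:5]=0; g[:,:9]=0; ms['grey']=g
    P={}
    for n,m in ms.items():
        m=cv2.morphologyEx(m.astype(np.uint8),cv2.MORPH_CLOSE,np.ones((7,7)))
        k,l,st,ce=cv2.connectedComponentsWithStats(m); i=1+np.argmax(st[1:,4])
        uv=st[i,:2]+(st[i,2:4]-1)/2+[x0,y0]; P[n]=ray(K,M,o,uv,.028); print(n,uv,st[i,2:],P[n].round(4))
    return P
if __name__=='__main__':
    P=keys(); d=P['red']-P['grey']; print(np.linalg.norm(d),np.degrees(np.arctan2(d[1],d[0])))
    s=r.sense(); 
    for n in P: print(n,(1000*np.array(s['ee_rot']).T@(P[n]-s['tcp_pos'])).round(1))
E
python3 m.py
```

```text
red [437.5 172. ] [ 22  19 377] [0.5312 0.2136 0.028 ]
blue [399.  172.5] [ 21  18 350] [0.5211 0.169  0.028 ]
green [360.5 173.5] [ 20  18 345] [0.5117 0.1243 0.028 ]
grey [322. 174.] [ 21  19 371] [0.5016 0.0795 0.028 ]
0.13732433741696012 77.54734998433828
red [ -8.5 136.2 269.8]
blue [ -9.1  90.5 269.8]
green [-10.4  44.8 269.8]
grey [-11.   -1.1 269.8]
```

>>> {"name": "move_arm", "arguments": {
  "series": [
    {"grip":0,"xyz":[-11,-1,30],"angular":[0,0,0]},
    {"grip":0,"xyz":[-11,-1,70],"angular":[0,0,0]},
    {"grip":0,"xyz":[-11,-1,110],"angular":[0,0,0]},
    {"grip":0,"xyz":[-11,-1,150],"angular":[0,0,0]},
    {"grip":0,"xyz":[-11,-1,185],"angular":[0,0,0]},
    {"grip":0,"xyz":[-11,-1,210],"angular":[0,0,0]},
    {"grip":0,"xyz":[-11,-1,225],"angular":[0,0,0]},
    {"grip":0,"xyz":[-11,-1,230],"angular":[0,0,0]},
    {"grip":0,"xyz":[-11,-1,230],"angular":[0,0,0]},
    {"grip":0,"xyz":[-11,-1,230],"angular":[0,0,0]}
  ]
}}

```text
time_s: 3.2
tcp_pos: [0.5027, 0.0806, 0.0686]
ee_rot: [[-0.973, 0.232, 0.002], [0.232, 0.973, 0.001], [-0.002, 0.001, -1.0]]
wrist_force: [-0.3, 0.4, 0.8]
gripper_width: 0.006
gripper_force: 0.0
```

```bash
python3 - <<'E'
from h import *
s=r.sense(); print(s['tcp_pos'],s['ee_rot'].round(4),s['wrist_force'])
im,K,M,o=cap('wrist'); cv2.imwrite('pics/w2.png',im[:,:,::-1])
im,K,M,o=cap('top'); cv2.imwrite('pics/t2.png',cv2.resize(im[140:290,200:400,::-1],None,fx=4,fy=4,interpolation=2))
E
```

```text
[0.5026956  0.08058408 0.06857852] [[-9.727e-01  2.322e-01  1.900e-03]
 [ 2.322e-01  9.727e-01  7.000e-04]
 [-1.700e-03  1.100e-03 -1.000e+00]] [-0.26985148  0.40926259  0.82212559]
```

View pics/w2.png

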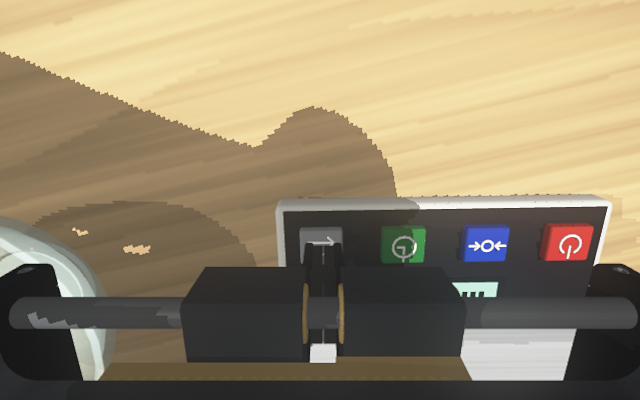

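The fingertips are over the grey key (centre 322,245), with its visible edges evenly spaced on either side. I'll go down gently.

>>> {"name": "move_arm", "arguments": {
  "series": [
    {"grip":0,"xyz":[0,1,6],"angular":[0,0,0]},
    {"grip":0,"xyz":[0,1,11],"angular":[0,0,0]},
    {"grip":0,"xyz":[0,1,14],"angular":[0,0,0]},
    {"grip":0,"xyz":[0,1,16],"angular":[0,0,0]},
    {"grip":0,"xyz":[0,1,17],"angular":[0,0,0]},
    {"grip":0,"xyz":[0,1,18],"angular":[0,0,0]},
    {"grip":0,"xyz":[0,1,18],"angular":[0,0,0]}
  ]
}}

```text
time_s: 4.0
tcp_pos: [0.502, 0.0816, 0.0498]
ee_rot: [[-0.973, 0.232, -0.0], [0.232, 0.973, -0.0], [0.0, -0.0, -1.0]]
wrist_force: [-2.0, -0.1, 5.6]
gripper_width: 0.007
gripper_force: 2.6
```

>>> {"name": "move_arm", "arguments": {
  "series": [
    {"grip":0,"xyz":[0,0,0],"angular":[0,0,0]},
    {"grip":0,"xyz":[0,0,-6],"angular":[0,0,0]},
    {"grip":0,"xyz":[0,0,-18],"angular":[0,0,0]},
    {"grip":0,"xyz":[0,10,-22],"angular":[0,0,0]},
    {"grip":0,"xyz":[1,40,-22],"angular":[0,0,0]},
    {"grip":0,"xyz":[2,70,-22],"angular":[0,0,0]},
    {"grip":0,"xyz":[2,88,-20],"angular":[0,0,0]},
    {"grip":0,"xyz":[2,91,-18],"angular":[0,0,0]},
    {"grip":0,"xyz":[2,91,-18],"angular":[0,0,0]},
    {"grip":0,"xyz":[2,91,-18],"angular":[0,0,0]}
  ]
}}

```text
time_s: 5.0
tcp_pos: [0.5208, 0.1698, 0.0672]
ee_rot: [[-0.973, 0.233, -0.001], [0.233, 0.973, -0.001], [0.001, -0.001, -1.0]]
wrist_force: [-0.4, -0.4, -0.4]
gripper_width: 0.007
gripper_force: 0.0
```

```bash
python3 - <<'E'
from h import *
s=r.sense(); print(s['tcp_pos'],s['wrist_force'])
im,K,M,o=cap('wrist','w3.png')
E
```

```text
[0.5207564  0.16976442 0.06717004] [-0.40595349 -0.43382382 -0.42944479]
```

View pics/w3.png

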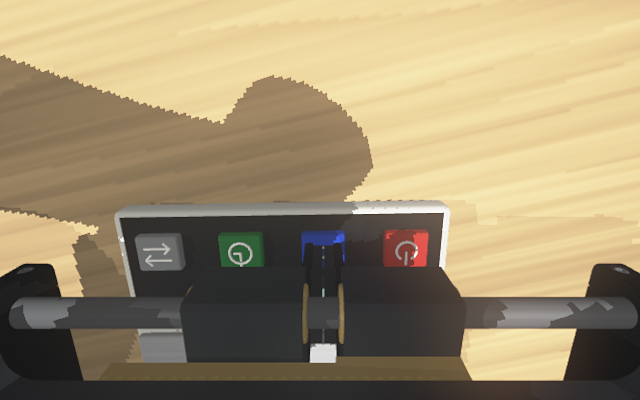

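The fingers are centred on the blue key (323,245), the grey key is back up, and red (406,248) is clear.

>>> {"name": "move_arm", "arguments": {
  "series": [
    {"grip":0,"xyz":[0,0,6],"angular":[0,0,0]},
    {"grip":0,"xyz":[0,0,11],"angular":[0,0,0]},
    {"grip":0,"xyz":[0,0,14],"angular":[0,0,0]},
    {"grip":0,"xyz":[0,0,16],"angular":[0,0,0]},
    {"grip":0,"xyz":[0,0,17],"angular":[0,0,0]},
    {"grip":0,"xyz":[0,0,18],"angular":[0,0,0]},
    {"grip":0,"xyz":[0,0,18],"angular":[0,0,0]}
  ]
}}

```text
time_s: 5.75
tcp_pos: [0.5209, 0.1699, 0.0497]
ee_rot: [[-0.973, 0.232, -0.001], [0.232, 0.973, -0.001], [0.001, -0.001, -1.0]]
wrist_force: [-2.0, -3.8, 5.4]
gripper_width: 0.005
gripper_force: 2.6
```

Blue is pressed 3.3 mm at about 5 N. Next I'll release it and go to green, 46 mm back along −y.

>>> {"name": "move_arm", "arguments": {
  "series": [
    {"grip":0,"xyz":[0,0,0],"angular":[0,0,0]},
    {"grip":0,"xyz":[0,0,-6],"angular":[0,0,0]},
    {"grip":0,"xyz":[0,0,-18],"angular":[0,0,0]},
    {"grip":0,"xyz":[0,-10,-22],"angular":[0,0,0]},
    {"grip":0,"xyz":[-1,-35,-22],"angular":[0,0,0]},
    {"grip":0,"xyz":[-1,-46,-20],"angular":[0,0,0]},
    {"grip":0,"xyz":[-1,-46,-18],"angular":[0,0,0]},
    {"grip":0,"xyz":[-1,-46,-18],"angular":[0,0,0]},
    {"grip":0,"xyz":[-1,-46,-18],"angular":[0,0,0]}
  ]
}}

```text
time_s: 6.65
tcp_pos: [0.5121, 0.1261, 0.0675]
ee_rot: [[-0.973, 0.232, 0.0], [0.232, 0.973, 0.0], [-0.0, 0.0, -1.0]]
wrist_force: [-0.5, -0.1, 0.3]
gripper_width: 0.003
gripper_force: 0.0
```

```bash
python3 - <<'E'
from h import *
s=r.sense(); print(s['tcp_pos'],s['wrist_force'])
im,K,M,o=cap('wrist','w4.png')
E
```

```text
[0.51206386 0.12611829 0.06749672] [-0.46078769 -0.10460339  0.30002189]
```

View pics/w4.png

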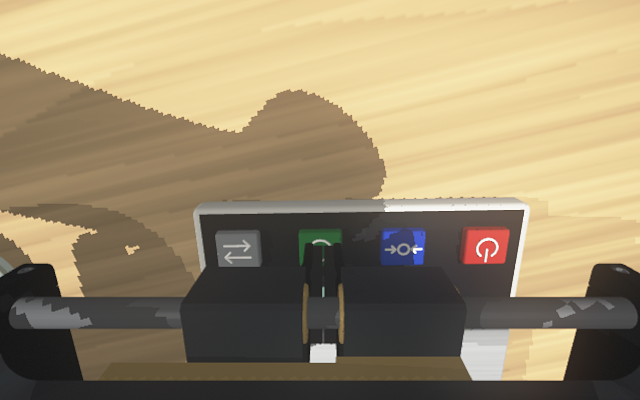

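The fingers are on the green key (320,246), and grey and blue are both back up.

>>> {"name": "move_arm", "arguments": {
  "series": [
    {"grip":0,"xyz":[0,-1,6],"angular":[0,0,0]},
    {"grip":0,"xyz":[0,-1,11],"angular":[0,0,0]},
    {"grip":0,"xyz":[0,-1,14],"angular":[0,0,0]},
    {"grip":0,"xyz":[0,-1,16],"angular":[0,0,0]},
    {"grip":0,"xyz":[0,-1,17],"angular":[0,0,0]},
    {"grip":0,"xyz":[0,-1,18],"angular":[0,0,0]},
    {"grip":0,"xyz":[0,-1,18],"angular":[0,0,0]}
  ]
}}

```text
time_s: 7.4
tcp_pos: [0.5111, 0.1246, 0.0498]
ee_rot: [[-0.973, 0.232, -0.001], [0.232, 0.973, -0.0], [0.001, -0.0, -1.0]]
wrist_force: [-3.3, 0.8, 5.8]
gripper_width: 0.007
gripper_force: 2.6
```

>>> {"name": "move_arm", "arguments": {
  "series": [
    {"grip":0,"xyz":[0,0,0],"angular":[0,0,0]},
    {"grip":0,"xyz":[0,0,-6],"angular":[0,0,0]},
    {"grip":0,"xyz":[0,0,-20],"angular":[0,0,0]},
    {"grip":0,"xyz":[0,0,-50],"angular":[0,0,0]},
    {"grip":0,"xyz":[0,0,-90],"angular":[0,0,0]},
    {"grip":0,"xyz":[0,0,-130],"angular":[0,0,0]},
    {"grip":0,"xyz":[0,0,-170],"angular":[0,0,0]},
    {"grip":0,"xyz":[0,0,-190],"angular":[0,0,0]},
    {"grip":0,"xyz":[0,0,-200],"angular":[0,0,0]},
    {"grip":0,"xyz":[0,0,-200],"angular":[0,0,0]}
  ]
}}

```text
time_s: 8.4
tcp_pos: [0.5119, 0.1247, 0.2506]
ee_rot: [[-0.973, 0.232, 0.003], [0.232, 0.973, 0.001], [-0.002, 0.002, -1.0]]
wrist_force: [0.1, 0.4, -0.8]
gripper_width: 0.005
gripper_force: 0.0
```

```bash
python3 - <<'E'
from h import *
im,K,M,o=cap('wrist','w5.png')
E
```

```text
(no output)
```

View pics/w5.png

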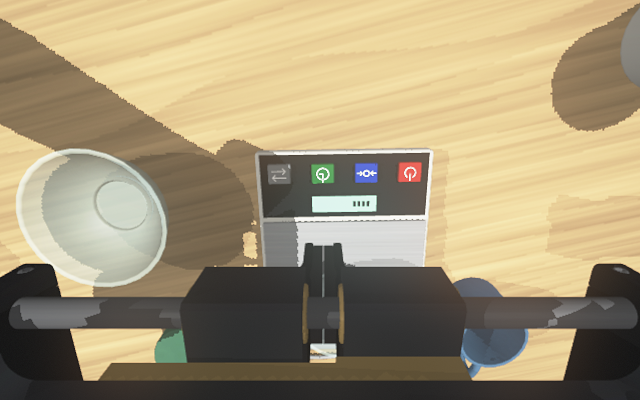

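The hand is clear, all four keys (row 173) are up, and the scale hasn't moved. I'll hand the job in.

```bash
python3 -c "
from station import r
print(r.finish_job())"
```

```text
the job is handed in; nothing more can be done
None
```

I pressed the grey units, blue tare and green timer keys in that order, each about 3 mm down at 5–6 N; all keys sprang back, red was never pressed, and I handed the job in with the hand clear (no verdict was returned).

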